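# Open the safety cap of the thinner can

## Robot

A 6-joint arm with a two-finger parallel gripper is mounted at the origin on a cart in front of the work surface, level with it; the furniture and walls round the work are solid. World frame = base frame: x ahead of the robot, y to its left, z up, the work surface at z = 0. Lengths are in m, angles in rad, forces in N, time in s.
With the tool pointing down it reaches from about 0.375 to 0.9 m from the base axis. Payload 3.1 kg.
Tool frame: the origin (TCP) lies midway between the tips of the shut fingers; the grasp point (between the pads) lies 19 mm behind it (manip.grasp_offset is the distance from the TCP to the grasp point, in m); z points along the fingers, y is the line along which they close (so a half turn about z gives the same grasp; the last joint's range is limited). The gripper opens to 85 mm and grips with 20 to 120 N. Pads are 22 mm wide; open, the fingers measure 114 mm over their backs; the gripper's body (76 mm by 85 mm) begins 54 mm behind the grasp point. The pads swing forward as they close: fully open they stand 13 mm farther back than shut.
Start: joints at [-1.292, 0.527, 1.433, -0, 1.181, -0.178], TCP at [0.276, -0.561, 0.195] pointing down, gripper open.
Joint ranges: [-3.08, 3.08], [-0.75, 2.2], [0.22, 2.44], [-1.43, 4.57], [0, 2.65], [-2.85, 2.85]. Speed limits (rad/s): [2.79, 2.79, 3.14, 3.14, 3.14, 3.14].

## Interface

Orientations are given as a unit quaternion [x, y, z, w].
In Python, from station import sensors, cams, order, manip gives the robot as it stands.
- The arm moves only by the tool move_arm, never from a script. Its argument "targets" is a list of rows, each an object of numbers: "dx", "dy", "dz": the shift along the world's x, y, z normalised to -1 to 1, where 1 is 25 mm; "rx", "ry", "rz": the turn, a rotation vector about the world's x, y, z normalised to -1 to 1, where 1 is 30 degrees. A call has exactly 10 rows; each row shifts and turns the commanded pose from where the row before left it; what a row does not reach is not made up. A row lasts 1/8 s, in which the tool goes at most 62.5 mm and 10.7 degrees, less where a joint would pass 70% of its speed; a pose out of reach is approached as far as the arm can. A call with a number of a shift or a turn outside -1 to 1 is refused whole. A call with a gripper value outside its range is refused whole. "claw" is the opening in per cent of the stroke, from 0 (shut) to 100 (fully open), set as the call begins (left out, the last holds). The fingers move at their own pace and stop on an object; "newtons" is the grip in N (left out, the last holds). Time passes only in rows, so rows that do not move let the fingers close, or fill a call up. It gives the time, the measured TCP pose, the force, the opening and the grip force at its end, in the units of the state.
- sensors.sense(): the state, without advancing time (a new reading comes with each control period).
- cams.snapshot(name): name is "scene" or "top" or "wrist"; returns the picture (420x560x3 uint8, red, green, blue); there is no depth.
- cams.camera_model(name): a dict with "fx", "fy", "cx", "cy" (pixels), "distortion" ([k1, k2, p1, p2, k3] as OpenCV has them; the pictures are not rectified), "extrinsics" (4x4, takes a point from world to camera coordinates). Camera axes: x right, y down, z forward; pixel columns grow to the right and rows downward; lengths in m; the calibration is good to about 2 mm. A picture is of the moment at which its call begins: read the wrist's pose just before it. camera_model takes no time and is no camera call; for the wrist camera it gives the pose at the moment of the call.
- order.sign_off(): hands the job in; it is judged then, once.
The state is a dict: "t": time; "q": joint angles; "qd": joint speeds; "tau": joint torques, N m; "tcp_pos": TCP position; "tool_rot": TCP orientation; "force": force on the tool from outside, world axes, zero at the start; "ft_torque": the same for the moment, N m; "finger_gap": opening from 0.0 (shut) to 1.0 (fully open); "gripper_force": force on a finger pad.
Only numpy, scipy, OpenCV 4.12 (cv2) and the standard library are available. Lean on these libraries where they do the work, as an engineer would, in place of code of your own. Each camera call takes 0.05 s, during which the arm holds its last target. There are 200 camera calls.

## Task

Open the rectangular thinner can: push its safety cap down against the spring, keep it pushed down while turning it anticlockwise (seen from above) about a sixth of a turn, lift it off, and set it down in the shallow round metal dish. Leave the round can alone.

Things in the scene. Friction and masses are not known exactly. Their poses are not given: they have to be found in the camera images.
- cap_center (a point): Centre (half-way up, on the axis) of the loose black ribbed round safety cap on the rectangular can: 46 mm across, 30 mm high, about 40 g; flat top, open underside, z up along its axis. Any grip yaw will do. A spring seal in the neck pushes it up: about 4 N at rest, 8 N at 7 mm down. While up it is locked: it cannot be lifted, nor turned more than about 7 degrees.
- neck_cap_home (a point): Point on the neck's axis, fixed to the can, where the cap's centre rests when locked; the can's top is 33 mm below it. Pushed down 6 mm or more (it bottoms at 10 mm) the cap turns anticlockwise, seen from above; turned 50 to 75 degrees (a stop ends the turn at about 77) it springs up 3 mm when let up, and lifts straight off; 30 mm of lift clears the neck.
- thinner_can: Rectangular bare-steel can, 120 x 80 mm in plan, flat top 126 mm above the table, fixed in a low plywood foot. Origin: centre of its underside; x along its long side, z up. Its neck and safety cap stand at x = -28 mm, y = 0, near the end towards the robot; a low wire handle (10 mm high) lies on its top from x = +16 to +50 mm.
- dish_floor (a point): Centre of the inner floor (9 mm above the table) of the shallow round open aluminium dish: flat floor about 104 mm across, rim 132 mm across and 22 mm above the table, wall 3 mm; loose, 0.5 kg.
- round_can: Round bare-steel can, 86 mm across, its top also 126 mm above the table, fixed in a plywood foot, with a cap of the same look and size, its top at 174 mm; to be left alone. Origin: centre of its underside.
Things that resemble listed ones, but are neither listed nor needed, are in the scene too. There is more than one size of the part that bears dish_floor; the job needs the larger.

How it is judged:
On the way, in this order (a step that is already met when the one before it is completed fails the run):
1. the cap on the can is pushed down at least 5 mm against its spring (z of cap_center in the frame of neck_cap_home between -0.015 and -0.005 m and horizontal distance between cap_center and neck_cap_home below 0.006 m), for 0.1 s.
2. the cap is lifted off the neck (z of cap_center in the frame of neck_cap_home above 0.02 m), for 0.1 s.
At the end, for the whole second after the job is handed in: the cap lies at rest in the dish (its centre within 45 mm of the dish's axis and below 40 mm above the table), and the dish stands flat (horizontal distance between cap_center and dish_floor below 0.045 m and height (world z) of cap_center below 0.04 m and linear speed of safety_cap below 0.03 m/s and angle between dish_floor's own z axis and vertical below 0.1 rad); the robot touches nothing.
It fails at once if the robot touches the round can with more than 3 N (contact force between any of the fingers, the arm and round_can above 3 N).
It also fails if it takes over 42 s, if anything falls off the work surface, if the arm or the gripper's body presses on something with over 40 N, if the wrist force passes 120 N, or if a joint passes its speed limit or range.

## Working session

There is one attempt and no reset: what is moved stays moved. The work goes in short steps, Python scripts to look and compute and a tool call to move; the robot and the scene stay as the last step left them, time stands still between calls to the robot, and variables do not carry over. Pictures are saved under pics/ and viewed, at most 10 in all, crops included, and the job is handed in when it is done.

Besides the shell and the picture viewer there is one more tool, called after "Call:" as a command line: name --argument value ..., lists and objects as JSON in quotes. move_arm: Moves the arm, as the interface text tells. Scaled input: -1 to 1 covers 25 mm each way for a shift and 30 degrees each way for a turn. Its arguments: {"type":"object","properties":{"targets":{"type":"array"},"claw":{"type":"number"},"newtons":{"type":"number"}},"required":["targets"]}

```bash
mkdir -p pics; ls; python3 - <<'E'
from station import sensors,cams,order,manip
import cv2,numpy as np
print(sensors.sense())
for n in("top","scene"):
    im=cams.snapshot(n); cv2.imwrite(f"pics/{n}0.png",im[:,:,::-1])
    m=cams.camera_model(n); print(n,m)
E
```

```text
pics
{'t': 0.0, 'q': array([-1.29252536e+00,  5.28457512e-01,  1.43391717e+00, -4.06326698e-06,
        1.18141922e+00, -1.78534565e-01]), 'qd': array([-4.17661271e-04,  7.25267184e-05, -8.29206847e-04,  1.75267095e-03,
        1.34104068e-03, -8.83534824e-04]), 'tau': array([-1.47728391e-03, -4.42349732e+01, -1.78026187e+01, -3.04783598e-04,
        8.46353068e-03,  3.05708525e-06]), 'tcp_pos': array([ 0.27545749, -0.56012382,  0.19413431]), 'tool_rot': array([ 9.74028521e-01,  2.26422676e-01, -5.67398433e-05, -1.09916369e-03]), 'force': array([-0.54449026,  0.31615647, -0.5940876 ]), 'ft_torque': array([ 0.02887865, -0.0455031 , -0.01111099]), 'gripper_force': 0.0, 'finger_gap': 1.0010474729523886}
top {'fx': 545.508020747839, 'fy': 545.508020747839, 'cx': 280.4486894738747, 'cy': 200.49106003066873, 'distortion': array([-0.09194099,  0.        ,  0.        ,  0.        ,  0.        ]), 'extrinsics': array([[-0.00942292, -0.99995275,  0.00238988, -0.0499612 ],
       [-0.99542432,  0.00915292, -0.09511384,  0.54132015],
       [ 0.09508747, -0.00327519, -0.99546353,  1.46473875],
       [ 0.        ,  0.        ,  0.        ,  1.        ]])}
scene {'fx': 492.5604456933373, 'fy': 492.5604456933373, 'cx': 278.1185995806534, 'cy': 202.34019272411274, 'distortion': array([-0.17758515,  0.        ,  0.        ,  0.        ,  0.        ]), 'extrinsics': array([[-0.77687436, -0.62958797,  0.0092313 ,  0.35748442],
       [-0.441575  ,  0.53430905, -0.72078107,  0.34052993],
       [ 0.44886273, -0.56403264, -0.69310131,  1.01451603],
       [ 0.        ,  0.        ,  0.        ,  1.        ]])}
```

View pics/top0.png

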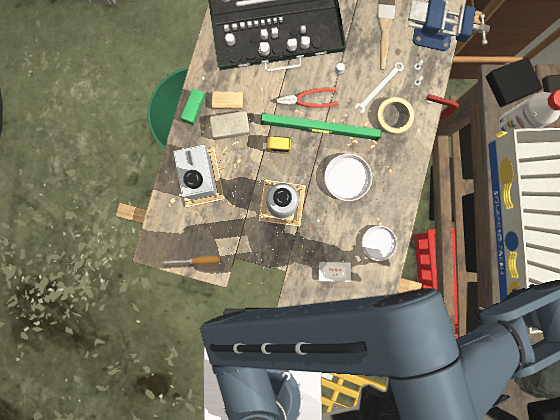

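View pics/scene0.png

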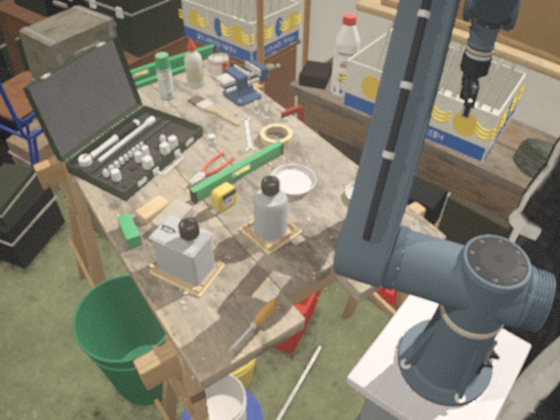

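Top view: the rectangular can's cap is at about (193,179) and the round can's lookalike cap at (283,197). The large dish is at (348,177) and the small one at (379,243). By the description I want the cap at (193,179) and the dish at (348,177). I'll measure both and check in one crop.

```bash
cat > h.py <<'E'
import numpy as np,cv2
from station import sensors,cams,order,manip
def km(m): return np.array([[m["fx"],0,m["cx"]],[0,m["fy"],m["cy"]],[0,0,1]])
def pix2z(m,uv,z):
    p=cv2.undistortPoints(np.array([[uv]],float),km(m),m["distortion"])[0,0]
    E=m["extrinsics"];R,t=E[:3,:3],E[:3,3]
    d=R.T@np.array([*p,1]);c=-R.T@t
    return c+d*(z-c[2])/d[2]
def proj(m,P):
    E=m["extrinsics"]
    return cv2.projectPoints(np.array(P,float).reshape(-1,3),cv2.Rodrigues(E[:3,:3])[0],E[:3,3],km(m),m["distortion"])[0][:,0]
def circ(c,r,z,n=60):
    a=np.linspace(0,2*np.pi,n); return np.c_[c[0]+r*np.cos(a),c[1]+r*np.sin(a),np.full(n,z)]
E
python3 - <<'E'
from h import *
im=cv2.imread("pics/top0.png");m=cams.camera_model("top");ms=cams.camera_model("scene")
g=cv2.cvtColor(im,cv2.COLOR_BGR2GRAY)
def blob(mask,u,v):
    n,l,s,c=cv2.connectedComponentsWithStats(mask.astype(np.uint8)); k=l[v,u]; return s[k],c[k],(l==k)
for nm,u,v in(("rect",193,179),("round",283,197)):
    s,c,_=blob(g<50,u,v);print(nm,s,c,pix2z(m,c,.168))
for nm,u,v in(("big",348,177),("small",379,243)):
    hsv=cv2.cvtColor(im,cv2.COLOR_BGR2HSV)
    s,c,_=blob((hsv[...,1]<40)&(g>120),u,v);print(nm,s,c,pix2z(m,c,.015))
    L=pix2z(m,(s[0],c[1]),.022);R=pix2z(m,(s[0]+s[2],c[1]),.022);print("width",np.linalg.norm(L-R))
# can top corners rough and axis from scene
sc=cv2.imread("pics/scene0.png");print("scene cap top",pix2z(ms,(189,224),.174))
a=im[120:270,150:420];cv2.imwrite("pics/crop1.png",cv2.resize(a,None,fx=2.9,fy=2.9,interpolation=cv2.INTER_CUBIC))
E
```

```text
rect [     0      0    560    420 221960] [271.93636241 207.76672824] [ 0.50941312 -0.03335633  0.168     ]
round [     0      0    560    420 221960] [271.93636241 207.76672824] [ 0.50941312 -0.03335633  0.168     ]
big [ 324  154   48   47 1782] [347.84118967 176.94556678] [ 0.60564752 -0.2422615   0.015     ]
width 0.1327385950361401
small [362 226  36  35 978] [379.02351738 242.96830266] [ 0.42233732 -0.32432274  0.015     ]
width 0.09895922111094137
scene cap top [0.5785329 0.1634247 0.174    ]
```

View pics/crop1.png

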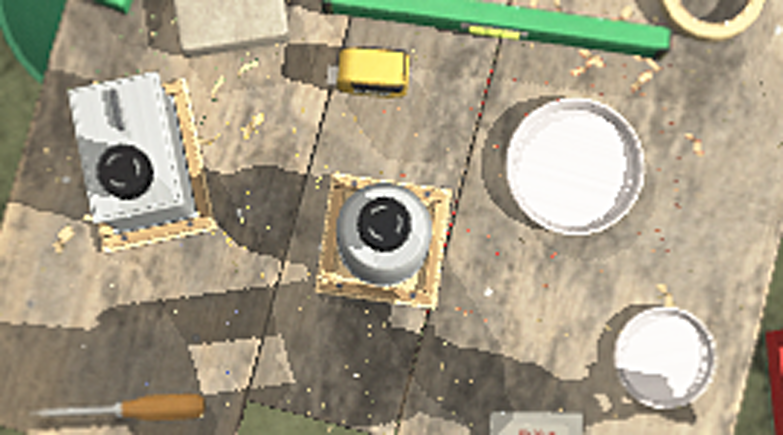

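The crop confirms it. The wanted cap is at crop (124,171), i.e. image (192.8,179), on the rectangular can with the wire handle. The round can's cap is at crop (383,222), and the 132 mm dish is at crop (575,167). Next I fit the cap precisely and check it against the scene camera.

```bash
python3 - <<'E'
from h import *
from scipy.optimize import minimize
m=cams.camera_model("top");ms=cams.camera_model("scene")
gt=cv2.cvtColor(cv2.imread("pics/top0.png"),cv2.COLOR_BGR2GRAY);gs=cv2.cvtColor(cv2.imread("pics/scene0.png"),cv2.COLOR_BGR2GRAY)
def sil(m,c):
    pts=np.r_[circ(c,.023,.144),circ(c,.023,.174)]
    k=np.zeros((420,560),np.uint8);p=proj(m,pts);h=cv2.convexHull((p*16).astype(np.int32).reshape(-1,1,2))
    cv2.fillConvexPoly(k,h,1,shift=4);return k
def fit(m,g,c0,th):
    B=(g<th)
    def cost(c):
        k=sil(m,c);d=cv2.dilate(k,np.ones((9,9)))
        return ((k==1)&~B).sum()+((k==0)&(d==1)&B).sum()
    best=min((cost((c0[0]+a,c0[1]+b)),c0[0]+a,c0[1]+b) for a in np.arange(-.016,.0161,.001) for b in np.arange(-.016,.0161,.001))
    return best
for nm,uv in(("rect",(192.8,179)),("round",(282.5,197))):
    c=pix2z(m,uv,.165);print(nm,c[:2],fit(m,gt,c,70))
print("scene",fit(ms,gs,(.575,.165),60))
E
```

```text
rect [0.58332398 0.16327638] (np.int64(90), np.float64(0.5853239754375983), np.float64(0.16427637900447511))
round [ 0.53618354 -0.05970489] (np.int64(85), np.float64(0.5351835353521233), np.float64(-0.05870489483935136))
scene (np.int64(476), np.float64(0.588), np.float64(0.15200000000000002))
```

The cap is at about (0.585, 0.164), with its top at z 0.174. The dish is at (0.606, -0.242), and its width measures 132.7 mm, so it's the larger one. The present tool yaw (closing line at about -64°) suits the can. I'll rise first, then cross high over the scene.

Call:
move_arm --targets '[{"dz": 1},{"dz": 1},{"dz": 1},{"dz": 1},{"dz": 0.6,"dx": 0.4,"dy": 1},{"dx": 0.4,"dy": 1},{"dx": 0.4,"dy": 1},{"dx": 0.4,"dy": 1},{"dx": 0.4,"dy": 1},{"dx": 0.4,"dy": 1}]' --claw 100 --newtons 60

```text
schema error: expected keys dx, dy, dz, rx, ry, rz
```

Call:
move_arm --targets '[{"dx": 0.4,"dy": 1},{"dx": 0.4,"dy": 1},{"dx": 0.4,"dy": 1},{"dx": 0.4,"dy": 1},{"dx": 0.4,"dy": 1},{"dx": 0.4,"dy": 1},{"dx": 0.4,"dy": 1},{"dx": 0.4,"dy": 1},{"dx": 0.4,"dy": 1},{"dx": 0.4,"dy": 1}]'

```text
schema error: expected keys dx, dy, dz, rx, ry, rz
```

Call:
move_arm --targets '[{"dx": 0.4,"dy": 1},{"dx": 0.4,"dy": 1},{"dx": 0.4,"dy": 1},{"dx": 0.4,"dy": 1},{"dx": 0.4,"dy": 1},{"dx": 0.4,"dy": 1},{"dx": 0.4,"dy": 1},{"dx": 0.4,"dy": 1},{"dx": 0.5,"dy": 1},{"dx": 0.5,"dy": 1}]'

```text
schema error: expected keys dx, dy, dz, rx, ry, rz
```

All six keys are required, so I'm sending the moves again with them.

Call:
move_arm --targets '[{"dx": 0,"dy": 0,"dz": 1,"rx": 0,"ry": 0,"rz": 0},{"dx": 0,"dy": 0,"dz": 1,"rx": 0,"ry": 0,"rz": 0},{"dx": 0,"dy": 0,"dz": 1,"rx": 0,"ry": 0,"rz": 0},{"dx": 0,"dy": 0,"dz": 1,"rx": 0,"ry": 0,"rz": 0},{"dx": 0.4,"dy": 1,"dz": 0.6,"rx": 0,"ry": 0,"rz": 0},{"dx": 0.4,"dy": 1,"dz": 0,"rx": 0,"ry": 0,"rz": 0},{"dx": 0.4,"dy": 1,"dz": 0,"rx": 0,"ry": 0,"rz": 0},{"dx": 0.4,"dy": 1,"dz": 0,"rx": 0,"ry": 0,"rz": 0},{"dx": 0.4,"dy": 1,"dz": 0,"rx": 0,"ry": 0,"rz": 0},{"dx": 0.4,"dy": 1,"dz": 0,"rx": 0,"ry": 0,"rz": 0}]' --claw 100 --newtons 60

```text
t: 1.35
tcp_pos: [0.3362, -0.4093, 0.31]
tool_rot: [0.974, 0.226, -0.0, -0.0]
force: [0.2, -0.0, -0.4]
finger_gap: 0.999
gripper_force: 0.0
```

Call:
move_arm --targets '[{"dx": 0.4,"dy": 1,"dz": 0,"rx": 0,"ry": 0,"rz": 0},{"dx": 0.4,"dy": 1,"dz": 0,"rx": 0,"ry": 0,"rz": 0},{"dx": 0.4,"dy": 1,"dz": 0,"rx": 0,"ry": 0,"rz": 0},{"dx": 0.4,"dy": 1,"dz": 0,"rx": 0,"ry": 0,"rz": 0},{"dx": 0.4,"dy": 1,"dz": 0,"rx": 0,"ry": 0,"rz": 0},{"dx": 0.4,"dy": 1,"dz": 0,"rx": 0,"ry": 0,"rz": 0},{"dx": 0.4,"dy": 1,"dz": 0,"rx": 0,"ry": 0,"rz": 0},{"dx": 0.4,"dy": 1,"dz": 0,"rx": 0,"ry": 0,"rz": 0},{"dx": 0.4,"dy": 1,"dz": 0,"rx": 0,"ry": 0,"rz": 0},{"dx": 0.4,"dy": 1,"dz": 0,"rx": 0,"ry": 0,"rz": 0}]'

```text
t: 2.6
tcp_pos: [0.4358, -0.1593, 0.3101]
tool_rot: [0.974, 0.227, -0.0, 0.0]
force: [-0.5, -0.8, -0.6]
finger_gap: 0.999
gripper_force: 0.0
```

Call:
move_arm --targets '[{"dx": 0.5,"dy": 1,"dz": 0,"rx": 0,"ry": 0,"rz": 0},{"dx": 0.5,"dy": 1,"dz": 0,"rx": 0,"ry": 0,"rz": 0},{"dx": 0.5,"dy": 1,"dz": 0,"rx": 0,"ry": 0,"rz": 0},{"dx": 0.5,"dy": 1,"dz": 0,"rx": 0,"ry": 0,"rz": 0},{"dx": 0.5,"dy": 1,"dz": 0,"rx": 0,"ry": 0,"rz": 0},{"dx": 0.5,"dy": 1,"dz": 0,"rx": 0,"ry": 0,"rz": 0},{"dx": 0.5,"dy": 1,"dz": 0,"rx": 0,"ry": 0,"rz": 0},{"dx": 0.5,"dy": 1,"dz": 0,"rx": 0,"ry": 0,"rz": 0},{"dx": 0.5,"dy": 1,"dz": 0,"rx": 0,"ry": 0,"rz": 0},{"dx": 0.5,"dy": 1,"dz": 0,"rx": 0,"ry": 0,"rz": 0}]'

```text
t: 3.85
tcp_pos: [0.5605, 0.0907, 0.31]
tool_rot: [0.974, 0.227, -0.0, -0.0]
force: [1.5, 0.1, 0.2]
finger_gap: 0.999
gripper_force: 0.0
```

Call:
move_arm --targets '[{"dx": 0.4,"dy": 1,"dz": 0,"rx": 0,"ry": 0,"rz": 0},{"dx": 0.4,"dy": 1,"dz": 0,"rx": 0,"ry": 0,"rz": 0},{"dx": 0.2,"dy": 0.9,"dz": 0,"rx": 0,"ry": 0,"rz": 0},{"dx": 0,"dy": 0,"dz": -0.8,"rx": 0,"ry": 0,"rz": 0},{"dx": 0,"dy": 0,"dz": -0.8,"rx": 0,"ry": 0,"rz": 0},{"dx": 0,"dy": 0,"dz": -0.4,"rx": 0,"ry": 0,"rz": 0},{"dx": 0,"dy": 0,"dz": 0,"rx": 0,"ry": 0,"rz": 0},{"dx": 0,"dy": 0,"dz": 0,"rx": 0,"ry": 0,"rz": 0},{"dx": 0,"dy": 0,"dz": 0,"rx": 0,"ry": 0,"rz": 0},{"dx": 0,"dy": 0,"dz": 0,"rx": 0,"ry": 0,"rz": 0}]'

```text
t: 5.1
tcp_pos: [0.586, 0.1616, 0.2607]
tool_rot: [0.974, 0.226, 0.001, 0.0]
force: [-0.6, 0.6, 0.1]
finger_gap: 1.006
gripper_force: 0.0
```

```bash
python3 - <<'E'
from h import *
s=sensors.sense();m=cams.camera_model("wrist");im=cams.snapshot("wrist")
print(s["tcp_pos"],s["force"])
np.save("wm.npy",m,allow_pickle=True)
cv2.imwrite("pics/w1raw.png",im[:,:,::-1])
o=im[:,:,::-1].copy()
for c in((.585,.164),):
    for z in(.144,.174): cv2.polylines(o,[proj(m,circ(c,.023,z)).astype(np.int32).reshape(-1,1,2)],True,(0,0,255),1)
cv2.imwrite("pics/w1.png",o)
E
```

```text
[0.58600158 0.16157087 0.26072639] [-0.60029177  0.62908275  0.07729896]
```

View pics/w1.png

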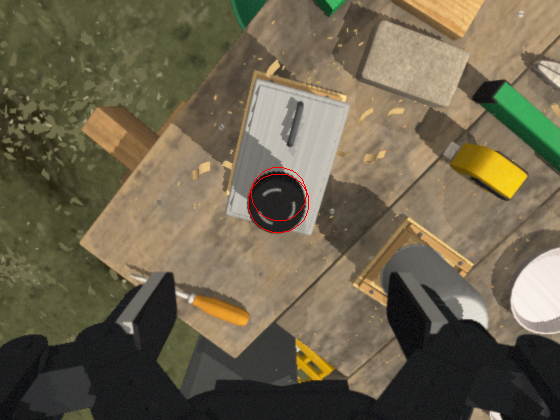

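The wrist view shows the rectangular can with its wire handle, and the black cap centred at about (278,203). The projected rings of my estimate sit on it. I'll do one quick numeric fit, then descend.

```bash
python3 - <<'E'
from h import *
m=np.load("wm.npy",allow_pickle=True).item()
im=cv2.imread("pics/w1raw.png");g=cv2.cvtColor(im,cv2.COLOR_BGR2GRAY)
B=np.zeros_like(g);B[165:242,240:316]=(g<45)[165:242,240:316]
B=cv2.morphologyEx(B,cv2.MORPH_CLOSE,np.ones((9,9)))
n,l,s,c=cv2.connectedComponentsWithStats(B);k=1+np.argmax(s[1:,4]);print(s[k],c[k])
M=(l==k).astype(np.uint8)
def cost(c):
    p=proj(m,np.r_[circ(c,.023,.144),circ(c,.023,.174)]);q=np.zeros_like(g)
    cv2.fillConvexPoly(q,cv2.convexHull((p*16).astype(np.int32).reshape(-1,1,2)),1,shift=4);return (q!=M).sum()
print(min((cost((x,y)),x,y) for x in np.arange(.575,.596,.0005) for y in np.arange(.154,.175,.0005)))
E
```

```text
[ 248  172   57   60 2698] [275.82023721 201.80170497]
(np.int64(486), np.float64(0.5814999999999992), np.float64(0.166))
```

Call:
move_arm --targets '[{"dx": -0.04,"dy": 0.1,"dz": -0.8,"rx": 0,"ry": 0,"rz": 0},{"dx": 0,"dy": 0,"dz": -0.8,"rx": 0,"ry": 0,"rz": 0},{"dx": 0,"dy": 0,"dz": -0.8,"rx": 0,"ry": 0,"rz": 0},{"dx": 0,"dy": 0,"dz": -0.8,"rx": 0,"ry": 0,"rz": 0},{"dx": 0,"dy": 0,"dz": -0.7,"rx": 0,"ry": 0,"rz": 0},{"dx": 0,"dy": 0,"dz": -0.5,"rx": 0,"ry": 0,"rz": 0},{"dx": 0,"dy": 0,"dz": -0.45,"rx": 0,"ry": 0,"rz": 0},{"dx": 0,"dy": 0,"dz": 0,"rx": 0,"ry": 0,"rz": 0},{"dx": 0,"dy": 0,"dz": 0,"rx": 0,"ry": 0,"rz": 0},{"dx": 0,"dy": 0,"dz": 0,"rx": 0,"ry": 0,"rz": 0}]'

```text
t: 6.4
tcp_pos: [0.5852, 0.1642, 0.1396]
tool_rot: [0.974, 0.226, 0.001, 0.0]
force: [-0.1, 0.3, -0.2]
finger_gap: 1.0
gripper_force: 0.0
```

Call:
move_arm --targets '[{"dx": 0,"dy": 0,"dz": 0,"rx": 0,"ry": 0,"rz": 0},{"dx": 0,"dy": 0,"dz": 0,"rx": 0,"ry": 0,"rz": 0},{"dx": 0,"dy": 0,"dz": 0,"rx": 0,"ry": 0,"rz": 0},{"dx": 0,"dy": 0,"dz": 0,"rx": 0,"ry": 0,"rz": 0},{"dx": 0,"dy": 0,"dz": 0,"rx": 0,"ry": 0,"rz": 0},{"dx": 0,"dy": 0,"dz": 0,"rx": 0,"ry": 0,"rz": 0},{"dx": 0,"dy": 0,"dz": 0,"rx": 0,"ry": 0,"rz": 0},{"dx": 0,"dy": 0,"dz": 0,"rx": 0,"ry": 0,"rz": 0},{"dx": 0,"dy": 0,"dz": 0,"rx": 0,"ry": 0,"rz": 0},{"dx": 0,"dy": 0,"dz": 0,"rx": 0,"ry": 0,"rz": 0}]' --claw 30 --newtons 50

```text
t: 7.65
tcp_pos: [0.5847, 0.1641, 0.1389]
tool_rot: [0.974, 0.226, 0.0, 0.0]
force: [-0.8, 0.2, 0.3]
finger_gap: 0.3
gripper_force: 0.0
```

The fingers reached 30% with no grip force, so I need a look before going further.

```bash
python3 - <<'E'
from h import *
im=cams.snapshot("scene")[:,:,::-1];w=cams.snapshot("wrist")[:,:,::-1]
a=cv2.resize(im[150:310,100:290],(400,337),interpolation=cv2.INTER_CUBIC)
b=cv2.resize(w,(400,300));b=np.pad(b,((0,37),(0,0),(0,0)))
cv2.imwrite("pics/c2.png",np.hstack([a,b]))
E
```

```text
(no output)
```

View pics/c2.png

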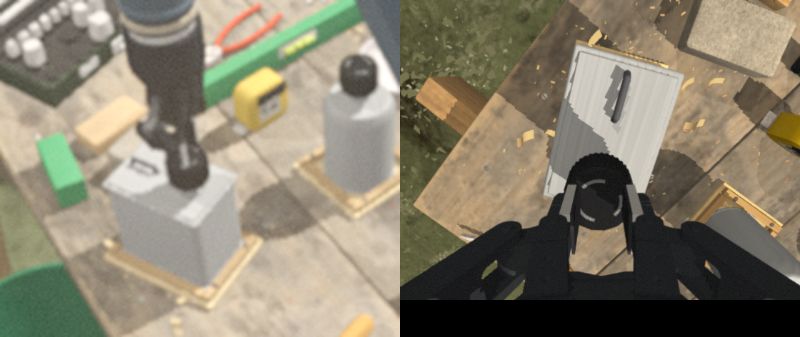

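The wrist view (right half) shows the pads straddling the cap at about (565..635, 200), almost touching it, so the opening percentage isn't linear in millimetres. I check the cap's centring numerically, then close further.

```bash
python3 - <<'E'
from h import *
m=cams.camera_model("wrist")
print(pix2z(m,(280,268),.174), sensors.sense()["tcp_pos"])
c=sensors.sense()["tcp_pos"][:2];print(proj(m,circ(c,.023,.174,5)))
E
```

```text
[0.58843643 0.1672814  0.174     ] [0.58470288 0.16409032 0.13885437]
[[307.04707467 233.37693885]
 [234.58932611 256.4841823 ]
 [260.38788407 319.08408046]
 [329.20233249 298.50056278]
 [307.04707467 233.37693885]]
```

Call:
move_arm --targets '[{"dx": 0,"dy": 0,"dz": 0,"rx": 0,"ry": 0,"rz": 0},{"dx": 0,"dy": 0,"dz": 0,"rx": 0,"ry": 0,"rz": 0},{"dx": 0,"dy": 0,"dz": 0,"rx": 0,"ry": 0,"rz": 0},{"dx": 0,"dy": 0,"dz": 0,"rx": 0,"ry": 0,"rz": 0},{"dx": 0,"dy": 0,"dz": 0,"rx": 0,"ry": 0,"rz": 0},{"dx": 0,"dy": 0,"dz": 0,"rx": 0,"ry": 0,"rz": 0},{"dx": 0,"dy": 0,"dz": 0,"rx": 0,"ry": 0,"rz": 0},{"dx": 0,"dy": 0,"dz": 0,"rx": 0,"ry": 0,"rz": 0},{"dx": 0,"dy": 0,"dz": 0,"rx": 0,"ry": 0,"rz": 0},{"dx": 0,"dy": 0,"dz": 0,"rx": 0,"ry": 0,"rz": 0}]' --claw 0 --newtons 50

```text
t: 9.0
tcp_pos: [0.5847, 0.1641, 0.1389]
tool_rot: [0.974, 0.226, -0.0, -0.0]
force: [0.6, 0.2, 0.5]
finger_gap: 0.001
gripper_force: 0.0
```

Fully shut with no force, so the cap is not between the pads. I look again before moving anything.

```bash
python3 - <<'E'
from h import *
s=sensors.sense();print(s)
m=cams.camera_model("wrist");w=cams.snapshot("wrist")[:,:,::-1].copy()
cv2.imwrite("pics/w3raw.png",w)
c=s["tcp_pos"]
for z,col in((.144,(0,255,0)),(.174,(0,0,255))): cv2.polylines(w,[proj(m,circ(c,.023,z)).astype(np.int32).reshape(-1,1,2)],True,col,1)
for p in proj(m,[c,[c[0],c[1],c[2]+.019]]): cv2.circle(w,tuple(int(v) for v in p),3,(255,0,255),-1)
im=cams.snapshot("scene")[:,:,::-1]
a=cv2.resize(im[150:270,130:250],(400,400),interpolation=cv2.INTER_CUBIC)
b=cv2.resize(w[150:420,140:410],(400,400))
cv2.imwrite("pics/c3.png",np.hstack([a,b]))
E
```

```text
{'t': 9.0, 'q': array([8.98167614e-02, 5.70642241e-01, 1.53305390e+00, 2.83347812e-06,
       1.03791119e+00, 1.20382742e+00]), 'qd': array([-0.00125407,  0.000563  ,  0.00062778, -0.00020815,  0.00045828,
       -0.00214147]), 'tau': array([-9.86435475e-05, -4.39430237e+01, -1.56244826e+01,  1.14490795e-04,
        6.94367664e-04, -3.27113760e-06]), 'tcp_pos': array([0.58467306, 0.16410515, 0.13885868]), 'tool_rot': array([ 9.74031697e-01,  2.26411688e-01, -7.10223921e-06, -2.22265629e-06]), 'force': array([0.61405262, 0.21306406, 0.46855148]), 'ft_torque': array([-0.0334226 , -0.00180454,  0.03947307]), 'gripper_force': 0.0, 'finger_gap': 0.0007440611967285901}
```

View pics/c3.png

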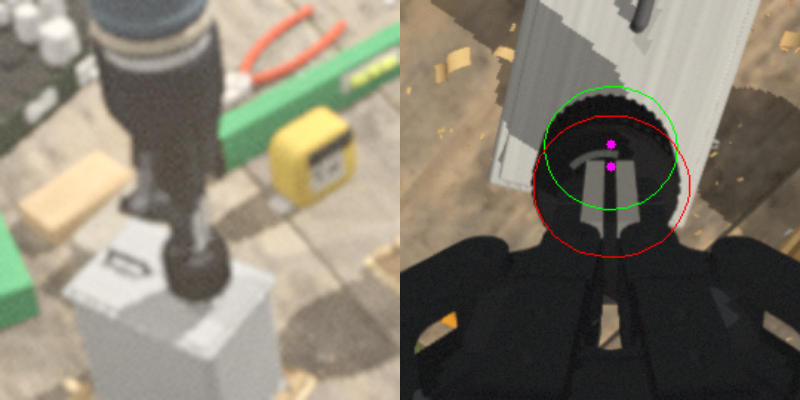

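The shut fingers appear to be in front of or above the cap rather than around it. I'll test the height hypothesis numerically across all the stored views.

```bash
python3 - <<'E'
from h import *
m1=np.load("wm.npy",allow_pickle=True).item();m3=cams.camera_model("wrist");mt=cams.camera_model("top");ms=cams.camera_model("scene")
np.save("wm3.npy",m3,allow_pickle=True)
print("manip",manip.grasp_offset,[a for a in dir(manip) if a[0]!='_'])
cc=lambda m:-m["extrinsics"][:3,:3].T@m["extrinsics"][:3,3]
print("cams w1,w3,top,scene",*[np.round(cc(m),4) for m in(m1,m3,mt,ms)],"f",m1["fx"],m3["fx"])
print("w1-w3 calc", cc(m1)-cc(m3))
for z in(.124,.134,.144,.154,.164,.174):
    print(z,"top",pix2z(mt,(192.8,179),z)[:2].round(4),"w1",pix2z(m1,(278,203),z)[:2].round(4),"scene",pix2z(ms,(189,224),z)[:2].round(4))
E
python3 - <<'E'
from h import *
# tiled raw zooms: top0, scene0 (before), scene now overlay
ms=cams.camera_model("scene");mt=cams.camera_model("top")
def tile(im,m,c,s=400,r=40,z=(.144,.174),extra=None):
    u,v=proj(m,[[c[0],c[1],.15]])[0].astype(int);k=s/(2*r)
    a=cv2.resize(im[v-r:v+r,u-r:u+r],(s,s),interpolation=cv2.INTER_CUBIC)
    f=lambda P:((proj(m,P)-[u-r,v-r]+.5)*k).astype(np.int32)
    for zz,col in zip(z,((0,255,0),(0,0,255))): cv2.polylines(a,[f(circ(c,.023,zz)).reshape(-1,1,2)],True,col,1)
    if extra is not None:
        for p in f(extra): cv2.circle(a,tuple(int(q) for q in p),3,(255,0,255),-1)
    return a
t=sensors.sense()["tcp_pos"]
A=tile(cv2.imread("pics/scene0.png"),ms,(.585,.164))
now=cams.snapshot("scene")[:,:,::-1].copy();cv2.imwrite("pics/s3raw.png",now)
B=tile(now,ms,(.585,.164),extra=[t,[t[0],t[1],t[2]+.019],[t[0],t[1],t[2]+.05]])
cv2.imwrite("pics/c4.png",np.hstack([A,B]))
E
```

```text
manip 0.0187 ['PlanningError', 'grasp_offset']
cams w1,w3,top,scene [0.6505 0.194  0.4386] [0.6494 0.1966 0.3167] [ 0.3991 -0.0501  1.5097] [-0.0273  0.6153  0.9453] f 361.5073579682841 361.5073579682841
w1-w3 calc [ 0.00111387 -0.00257145  0.12194978]
0.124 top [0.5889 0.1698] w1 [0.5733 0.1593] scene [0.6178 0.1341]
0.134 top [0.5876 0.1682] w1 [0.5757 0.1604] scene [0.61 0.14]
0.144 top [0.5862 0.1666] w1 [0.5782 0.1615] scene [0.6021 0.1458]
0.154 top [0.5848 0.165 ] w1 [0.5806 0.1626] scene [0.5942 0.1517]
0.164 top [0.5835 0.1634] w1 [0.5831 0.1637] scene [0.5864 0.1576]
0.174 top [0.5821 0.1618] w1 [0.5855 0.1648] scene [0.5785 0.1634]
```

View pics/c4.png

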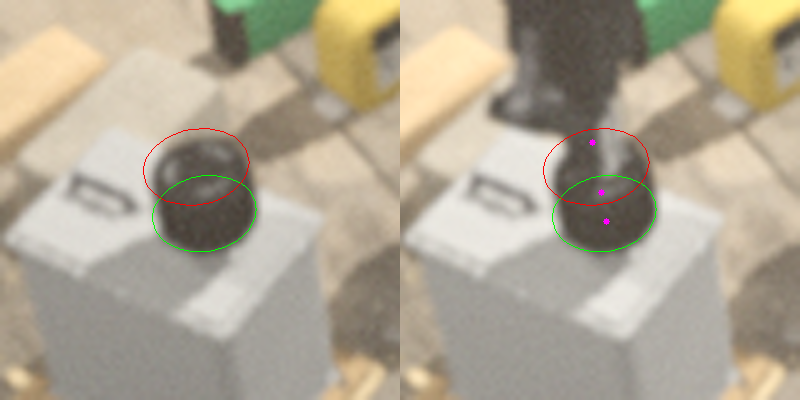

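The wrist view shows the pads drawn over the cap's top. The scene view shows them ending at the top face. So the tips seem to rest just above the cap, although the reported TCP says otherwise. A gentle 4 mm downward probe will tell, and pressing the cap is a required step anyway.

Call:
move_arm --targets '[{"dx": 0,"dy": 0,"dz": -0.04,"rx": 0,"ry": 0,"rz": 0},{"dx": 0,"dy": 0,"dz": -0.04,"rx": 0,"ry": 0,"rz": 0},{"dx": 0,"dy": 0,"dz": -0.04,"rx": 0,"ry": 0,"rz": 0},{"dx": 0,"dy": 0,"dz": -0.04,"rx": 0,"ry": 0,"rz": 0},{"dx": 0,"dy": 0,"dz": 0,"rx": 0,"ry": 0,"rz": 0},{"dx": 0,"dy": 0,"dz": 0,"rx": 0,"ry": 0,"rz": 0},{"dx": 0,"dy": 0,"dz": 0,"rx": 0,"ry": 0,"rz": 0},{"dx": 0,"dy": 0,"dz": 0,"rx": 0,"ry": 0,"rz": 0},{"dx": 0,"dy": 0,"dz": 0,"rx": 0,"ry": 0,"rz": 0},{"dx": 0,"dy": 0,"dz": 0,"rx": 0,"ry": 0,"rz": 0}]'

```text
t: 10.4
tcp_pos: [0.5848, 0.1641, 0.1352]
tool_rot: [0.974, 0.226, 0.0, 0.0]
force: [-0.8, -0.3, 5.1]
finger_gap: -0.002
gripper_force: 2.6
```

The force rises to 5 N with load on the fingertips, so the tips are on the cap's flat top at a reported TCP z of about 0.138. The reported z is therefore about 35 mm low relative to the camera heights. The lateral centring looks right in the picture. From here I work relative to this contact: back off, open, and go about 30 mm below the contact height in stages.

Call:
move_arm --targets '[{"dx": 0,"dy": 0,"dz": 0.4,"rx": 0,"ry": 0,"rz": 0},{"dx": 0,"dy": 0,"dz": 0.4,"rx": 0,"ry": 0,"rz": 0},{"dx": 0,"dy": 0,"dz": 0,"rx": 0,"ry": 0,"rz": 0},{"dx": 0,"dy": 0,"dz": 0,"rx": 0,"ry": 0,"rz": 0},{"dx": 0,"dy": 0,"dz": 0,"rx": 0,"ry": 0,"rz": 0},{"dx": 0,"dy": 0,"dz": 0,"rx": 0,"ry": 0,"rz": 0},{"dx": 0,"dy": 0,"dz": 0,"rx": 0,"ry": 0,"rz": 0},{"dx": 0,"dy": 0,"dz": 0,"rx": 0,"ry": 0,"rz": 0},{"dx": 0,"dy": 0,"dz": 0,"rx": 0,"ry": 0,"rz": 0},{"dx": 0,"dy": 0,"dz": 0,"rx": 0,"ry": 0,"rz": 0}]' --claw 100

```text
t: 11.65
tcp_pos: [0.5847, 0.1641, 0.1549]
tool_rot: [0.974, 0.226, 0.0, -0.0]
force: [0.3, -0.0, 0.0]
finger_gap: 0.996
gripper_force: 0.0
```

Call:
move_arm --targets '[{"dx": 0,"dy": 0,"dz": -0.4,"rx": 0,"ry": 0,"rz": 0},{"dx": 0,"dy": 0,"dz": -0.4,"rx": 0,"ry": 0,"rz": 0},{"dx": 0,"dy": 0,"dz": -0.3,"rx": 0,"ry": 0,"rz": 0},{"dx": 0,"dy": 0,"dz": -0.2,"rx": 0,"ry": 0,"rz": 0},{"dx": 0,"dy": 0,"dz": -0.2,"rx": 0,"ry": 0,"rz": 0},{"dx": 0,"dy": 0,"dz": -0.1,"rx": 0,"ry": 0,"rz": 0},{"dx": 0,"dy": 0,"dz": 0,"rx": 0,"ry": 0,"rz": 0},{"dx": 0,"dy": 0,"dz": 0,"rx": 0,"ry": 0,"rz": 0},{"dx": 0,"dy": 0,"dz": 0,"rx": 0,"ry": 0,"rz": 0},{"dx": 0,"dy": 0,"dz": 0,"rx": 0,"ry": 0,"rz": 0}]'

```text
t: 12.9
tcp_pos: [0.5848, 0.1641, 0.115]
tool_rot: [0.974, 0.226, 0.0, 0.0]
force: [0.4, -0.4, -0.2]
finger_gap: 1.0
gripper_force: 0.0
```

```bash
python3 - <<'E'
from h import *
im=cams.snapshot("scene")[:,:,::-1];w=cams.snapshot("wrist")[:,:,::-1]
print(sensors.sense()["tcp_pos"],sensors.sense()["force"])
a=cv2.resize(im[150:270,130:250],(400,400),interpolation=cv2.INTER_CUBIC)
b=cv2.resize(w[100:420,120:440],(400,400))
cv2.imwrite("pics/c5.png",np.hstack([a,b]))
E
```

```text
[0.58474209 0.16410044 0.11496652] [ 0.24352759 -0.07796753  0.26949665]
```

View pics/c5.png

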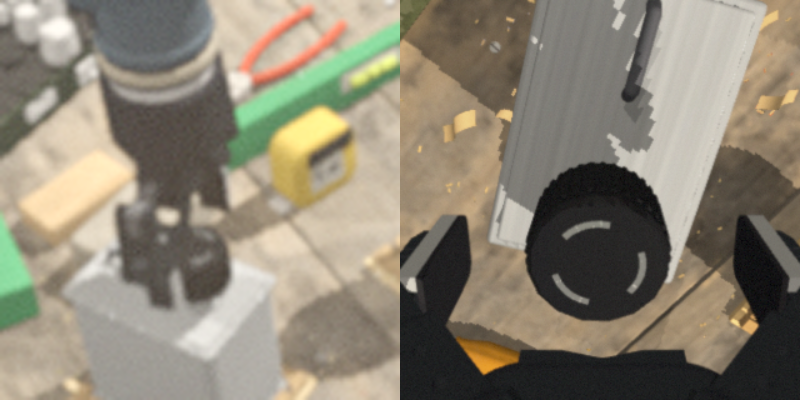

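The wrist view now shows the cap centred at (598,258), midway between the open pads at (440,260) and (765,260). I go 9 mm lower and close.

Call:
move_arm --targets '[{"dx": 0,"dy": 0,"dz": -0.2,"rx": 0,"ry": 0,"rz": 0},{"dx": 0,"dy": 0,"dz": -0.16,"rx": 0,"ry": 0,"rz": 0},{"dx": 0,"dy": 0,"dz": 0,"rx": 0,"ry": 0,"rz": 0},{"dx": 0,"dy": 0,"dz": 0,"rx": 0,"ry": 0,"rz": 0},{"dx": 0,"dy": 0,"dz": 0,"rx": 0,"ry": 0,"rz": 0},{"dx": 0,"dy": 0,"dz": 0,"rx": 0,"ry": 0,"rz": 0},{"dx": 0,"dy": 0,"dz": 0,"rx": 0,"ry": 0,"rz": 0},{"dx": 0,"dy": 0,"dz": 0,"rx": 0,"ry": 0,"rz": 0},{"dx": 0,"dy": 0,"dz": 0,"rx": 0,"ry": 0,"rz": 0},{"dx": 0,"dy": 0,"dz": 0,"rx": 0,"ry": 0,"rz": 0}]' --claw 0 --newtons 60

```text
t: 14.25
tcp_pos: [0.5841, 0.1642, 0.1055]
tool_rot: [0.974, 0.226, -0.001, -0.0]
force: [-1.5, 1.1, -5.6]
finger_gap: 0.521
gripper_force: 61.8
```

Gripped at 0.52 opening with 62 N. Now I push down 8 mm and hold.

Call:
move_arm --targets '[{"dx": 0,"dy": 0,"dz": -0.08,"rx": 0,"ry": 0,"rz": 0},{"dx": 0,"dy": 0,"dz": -0.08,"rx": 0,"ry": 0,"rz": 0},{"dx": 0,"dy": 0,"dz": -0.08,"rx": 0,"ry": 0,"rz": 0},{"dx": 0,"dy": 0,"dz": -0.08,"rx": 0,"ry": 0,"rz": 0},{"dx": 0,"dy": 0,"dz": 0,"rx": 0,"ry": 0,"rz": 0},{"dx": 0,"dy": 0,"dz": 0,"rx": 0,"ry": 0,"rz": 0},{"dx": 0,"dy": 0,"dz": 0,"rx": 0,"ry": 0,"rz": 0},{"dx": 0,"dy": 0,"dz": 0,"rx": 0,"ry": 0,"rz": 0},{"dx": 0,"dy": 0,"dz": 0,"rx": 0,"ry": 0,"rz": 0},{"dx": 0,"dy": 0,"dz": 0,"rx": 0,"ry": 0,"rz": 0}]'

```text
t: 15.5
tcp_pos: [0.5849, 0.1642, 0.0995]
tool_rot: [0.974, 0.227, 0.001, 0.0]
force: [-5.1, -0.3, 6.1]
finger_gap: 0.524
gripper_force: 62.8
```

The force of 6.1 N corresponds to roughly 4 mm on the spring, so I push about 3 mm more.

Call:
move_arm --targets '[{"dx": 0,"dy": 0,"dz": -0.06,"rx": 0,"ry": 0,"rz": 0},{"dx": 0,"dy": 0,"dz": -0.06,"rx": 0,"ry": 0,"rz": 0},{"dx": 0,"dy": 0,"dz": 0,"rx": 0,"ry": 0,"rz": 0},{"dx": 0,"dy": 0,"dz": 0,"rx": 0,"ry": 0,"rz": 0},{"dx": 0,"dy": 0,"dz": 0,"rx": 0,"ry": 0,"rz": 0},{"dx": 0,"dy": 0,"dz": 0,"rx": 0,"ry": 0,"rz": 0},{"dx": 0,"dy": 0,"dz": 0,"rx": 0,"ry": 0,"rz": 0},{"dx": 0,"dy": 0,"dz": 0,"rx": 0,"ry": 0,"rz": 0},{"dx": 0,"dy": 0,"dz": 0,"rx": 0,"ry": 0,"rz": 0},{"dx": 0,"dy": 0,"dz": 0,"rx": 0,"ry": 0,"rz": 0}]'

```text
t: 16.75
tcp_pos: [0.5849, 0.1642, 0.0969]
tool_rot: [0.974, 0.227, 0.001, 0.0]
force: [-5.3, 0.7, 8.3]
finger_gap: 0.52
gripper_force: 63.0
```

8.3 N means about 7 mm down, below the 6 mm release. Now I turn anticlockwise 63° while holding down.

Call:
move_arm --targets '[{"dx": 0,"dy": 0,"dz": 0,"rx": 0,"ry": 0,"rz": 0.25},{"dx": 0,"dy": 0,"dz": 0,"rx": 0,"ry": 0,"rz": 0.25},{"dx": 0,"dy": 0,"dz": 0,"rx": 0,"ry": 0,"rz": 0.25},{"dx": 0,"dy": 0,"dz": 0,"rx": 0,"ry": 0,"rz": 0.25},{"dx": 0,"dy": 0,"dz": 0,"rx": 0,"ry": 0,"rz": 0.25},{"dx": 0,"dy": 0,"dz": 0,"rx": 0,"ry": 0,"rz": 0.25},{"dx": 0,"dy": 0,"dz": 0,"rx": 0,"ry": 0,"rz": 0.25},{"dx": 0,"dy": 0,"dz": 0,"rx": 0,"ry": 0,"rz": 0.25},{"dx": 0,"dy": 0,"dz": 0,"rx": 0,"ry": 0,"rz": 0.15},{"dx": 0,"dy": 0,"dz": 0,"rx": 0,"ry": 0,"rz": 0}]'

```text
t: 18.0
tcp_pos: [0.5837, 0.1658, 0.0968]
tool_rot: [0.703, 0.711, 0.001, -0.001]
force: [-6.7, 5.5, 8.4]
finger_gap: 0.521
gripper_force: 63.0
```

```bash
python3 - <<'E'
from h import *
s=sensors.sense();print(s["t"],s["tcp_pos"],s["tool_rot"],s["force"],s["ft_torque"],s["finger_gap"])
E
```

```text
18.0 [0.58370174 0.16577907 0.09675741] [ 7.02929731e-01  7.11258112e-01  5.24451033e-04 -1.19057715e-03] [-6.70637082  5.4865494   8.38765428] [ 0.6498875   1.04265106 -0.05124178] 0.5210491277107412
```

Turned 64° with almost no resisting torque. I lift 10 mm first and check the force.

Call:
move_arm --targets '[{"dx": 0,"dy": 0,"dz": 0.1,"rx": 0,"ry": 0,"rz": 0},{"dx": 0,"dy": 0,"dz": 0.1,"rx": 0,"ry": 0,"rz": 0},{"dx": 0,"dy": 0,"dz": 0.1,"rx": 0,"ry": 0,"rz": 0},{"dx": 0,"dy": 0,"dz": 0.1,"rx": 0,"ry": 0,"rz": 0},{"dx": 0,"dy": 0,"dz": 0.1,"rx": 0,"ry": 0,"rz": 0},{"dx": 0,"dy": 0,"dz": 0,"rx": 0,"ry": 0,"rz": 0},{"dx": 0,"dy": 0,"dz": 0,"rx": 0,"ry": 0,"rz": 0},{"dx": 0,"dy": 0,"dz": 0,"rx": 0,"ry": 0,"rz": 0},{"dx": 0,"dy": 0,"dz": 0,"rx": 0,"ry": 0,"rz": 0},{"dx": 0,"dy": 0,"dz": 0,"rx": 0,"ry": 0,"rz": 0}]'

```text
t: 19.25
tcp_pos: [0.5834, 0.1654, 0.1079]
tool_rot: [0.703, 0.711, -0.0, -0.001]
force: [-3.8, 4.1, 1.7]
finger_gap: 0.525
gripper_force: 62.2
```

The cap is free (1.7 N). I lift 100 mm and then carry it towards the dish, high above the round can.

Call:
move_arm --targets '[{"dx": 0,"dy": 0,"dz": 0.4,"rx": 0,"ry": 0,"rz": 0},{"dx": 0,"dy": 0,"dz": 0.6,"rx": 0,"ry": 0,"rz": 0},{"dx": 0,"dy": 0,"dz": 0.8,"rx": 0,"ry": 0,"rz": 0},{"dx": 0,"dy": 0,"dz": 0.8,"rx": 0,"ry": 0,"rz": 0},{"dx": 0,"dy": 0,"dz": 0.8,"rx": 0,"ry": 0,"rz": 0},{"dx": 0,"dy": 0,"dz": 0.6,"rx": 0,"ry": 0,"rz": 0},{"dx": 0.05,"dy": -0.5,"dz": 0,"rx": 0,"ry": 0,"rz": 0},{"dx": 0.05,"dy": -1,"dz": 0,"rx": 0,"ry": 0,"rz": 0},{"dx": 0.05,"dy": -1,"dz": 0,"rx": 0,"ry": 0,"rz": 0},{"dx": 0.05,"dy": -1,"dz": 0,"rx": 0,"ry": 0,"rz": 0}]'

```text
t: 20.5
tcp_pos: [0.5894, 0.0749, 0.2066]
tool_rot: [0.703, 0.711, -0.001, -0.0]
force: [0.5, 0.5, 0.1]
finger_gap: 0.523
gripper_force: 62.0
```

Call:
move_arm --targets '[{"dx": 0.05,"dy": -1,"dz": 0,"rx": 0,"ry": 0,"rz": 0},{"dx": 0.05,"dy": -1,"dz": 0,"rx": 0,"ry": 0,"rz": 0},{"dx": 0.05,"dy": -1,"dz": 0,"rx": 0,"ry": 0,"rz": 0},{"dx": 0.05,"dy": -1,"dz": 0,"rx": 0,"ry": 0,"rz": 0},{"dx": 0.05,"dy": -1,"dz": 0,"rx": 0,"ry": 0,"rz": 0},{"dx": 0.05,"dy": -1,"dz": 0,"rx": 0,"ry": 0,"rz": 0},{"dx": 0.05,"dy": -1,"dz": 0,"rx": 0,"ry": 0,"rz": 0},{"dx": 0.05,"dy": -1,"dz": 0,"rx": 0,"ry": 0,"rz": 0},{"dx": 0.05,"dy": -1,"dz": 0,"rx": 0,"ry": 0,"rz": 0},{"dx": 0.05,"dy": -1,"dz": 0,"rx": 0,"ry": 0,"rz": 0}]'

```text
t: 21.75
tcp_pos: [0.6019, -0.1751, 0.2069]
tool_rot: [0.703, 0.711, -0.0, -0.0]
force: [1.3, -0.4, -0.2]
finger_gap: 0.524
gripper_force: 62.0
```

Call:
move_arm --targets '[{"dx": 0.1,"dy": -1,"dz": 0,"rx": 0,"ry": 0,"rz": 0},{"dx": 0.06,"dy": -1,"dz": 0,"rx": 0,"ry": 0,"rz": 0},{"dx": 0,"dy": -0.68,"dz": -0.5,"rx": 0,"ry": 0,"rz": 0},{"dx": 0,"dy": 0,"dz": -1,"rx": 0,"ry": 0,"rz": 0},{"dx": 0,"dy": 0,"dz": -1,"rx": 0,"ry": 0,"rz": 0},{"dx": 0,"dy": 0,"dz": -1,"rx": 0,"ry": 0,"rz": 0},{"dx": 0,"dy": 0,"dz": -1,"rx": 0,"ry": 0,"rz": 0},{"dx": 0,"dy": 0,"dz": -1,"rx": 0,"ry": 0,"rz": 0},{"dx": 0,"dy": 0,"dz": -0.8,"rx": 0,"ry": 0,"rz": 0},{"dx": 0,"dy": 0,"dz": -0.5,"rx": 0,"ry": 0,"rz": 0}]'

```text
t: 23.0
tcp_pos: [0.6056, -0.2401, 0.0357]
tool_rot: [0.703, 0.711, -0.0, -0.001]
force: [-0.2, 0.1, -1.2]
finger_gap: 0.522
gripper_force: 62.1
```

```bash
python3 - <<'E'
from h import *
s=sensors.sense();print(s["tcp_pos"],s["force"])
im=cams.snapshot("scene")[:,:,::-1];w=cams.snapshot("wrist")[:,:,::-1].copy();m=cams.camera_model("wrist");ms=cams.camera_model("scene")
u,v=proj(ms,[[.606,-.242,.05]])[0].astype(int);print(u,v)
for r,z,c in((.066,.022,(0,255,0)),(.052,.009,(255,255,0))): cv2.polylines(w,[proj(m,circ((.606,-.242),r,z)).astype(np.int32).reshape(-1,1,2)],True,c,1)
a=cv2.resize(im[v-60:v+60,u-60:u+60],(400,400),interpolation=cv2.INTER_CUBIC)
cv2.imwrite("pics/c6.png",np.hstack([a,cv2.resize(w,(400,300))[:,:,:] if 0 else np.pad(cv2.resize(w,(400,300)),((0,100),(0,0),(0,0)))]))
E
```

```text
[ 0.60557032 -0.24010215  0.03567116] [-0.17048971  0.07060434 -1.21581111]
292 169
```

View pics/c6.png

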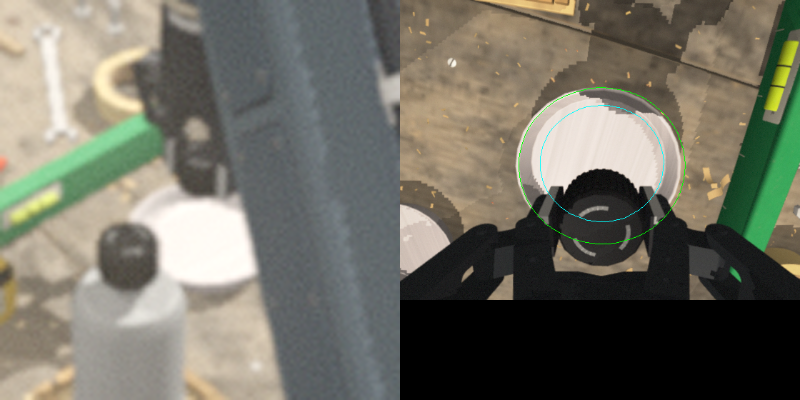

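The wrist view shows my dish model (green rim) lying exactly on the real dish, centred at about (600,165), with the held cap at (602,210) over its middle. Since the finger height is doubtful, I lower in stages and watch the force.

Call:
move_arm --targets '[{"dx": 0,"dy": -0.08,"dz": -0.2,"rx": 0,"ry": 0,"rz": 0},{"dx": 0,"dy": 0,"dz": -0.2,"rx": 0,"ry": 0,"rz": 0},{"dx": 0,"dy": 0,"dz": -0.1,"rx": 0,"ry": 0,"rz": 0},{"dx": 0,"dy": 0,"dz": -0.1,"rx": 0,"ry": 0,"rz": 0},{"dx": 0,"dy": 0,"dz": -0.1,"rx": 0,"ry": 0,"rz": 0},{"dx": 0,"dy": 0,"dz": -0.1,"rx": 0,"ry": 0,"rz": 0},{"dx": 0,"dy": 0,"dz": 0,"rx": 0,"ry": 0,"rz": 0},{"dx": 0,"dy": 0,"dz": 0,"rx": 0,"ry": 0,"rz": 0},{"dx": 0,"dy": 0,"dz": 0,"rx": 0,"ry": 0,"rz": 0},{"dx": 0,"dy": 0,"dz": 0,"rx": 0,"ry": 0,"rz": 0}]'

```text
t: 24.35
tcp_pos: [0.6062, -0.2424, 0.0175]
tool_rot: [0.703, 0.711, 0.0, 0.0]
force: [-0.9, -0.6, -1.2]
finger_gap: 0.527
gripper_force: 62.1
```

Call:
move_arm --targets '[{"dx": 0,"dy": 0,"dz": -0.08,"rx": 0,"ry": 0,"rz": 0},{"dx": 0,"dy": 0,"dz": -0.08,"rx": 0,"ry": 0,"rz": 0},{"dx": 0,"dy": 0,"dz": -0.08,"rx": 0,"ry": 0,"rz": 0},{"dx": 0,"dy": 0,"dz": -0.08,"rx": 0,"ry": 0,"rz": 0},{"dx": 0,"dy": 0,"dz": 0,"rx": 0,"ry": 0,"rz": 0},{"dx": 0,"dy": 0,"dz": 0,"rx": 0,"ry": 0,"rz": 0},{"dx": 0,"dy": 0,"dz": 0,"rx": 0,"ry": 0,"rz": 0},{"dx": 0,"dy": 0,"dz": 0,"rx": 0,"ry": 0,"rz": 0},{"dx": 0,"dy": 0,"dz": 0,"rx": 0,"ry": 0,"rz": 0},{"dx": 0,"dy": 0,"dz": 0,"rx": 0,"ry": 0,"rz": 0}]'

```text
t: 25.6
tcp_pos: [0.6062, -0.2424, 0.0094]
tool_rot: [0.703, 0.711, 0.0, 0.0]
force: [0.4, 0.2, -1.3]
finger_gap: 0.525
gripper_force: 62.1
```

```bash
python3 - <<'E'
from h import *
s=sensors.sense();print(s["tcp_pos"],s["force"])
m=cams.camera_model("wrist");w=cams.snapshot("wrist")[:,:,::-1].copy();cv2.imwrite("pics/w7raw.png",w)
c=s["tcp_pos"]
cv2.polylines(w,[proj(m,circ((.606,-.242),.066,.022)).astype(np.int32).reshape(-1,1,2)],True,(0,255,0),1)
for z,k in((.039,(0,0,255)),(.075,(255,0,255))): cv2.polylines(w,[proj(m,circ(c,.023,z)).astype(np.int32).reshape(-1,1,2)],True,k,1)
cv2.imwrite("pics/c7.png",w)
E
```

```text
[ 0.60621638 -0.24238702  0.00940892] [ 0.37048343  0.21210141 -1.26256169]
```

View pics/c7.png

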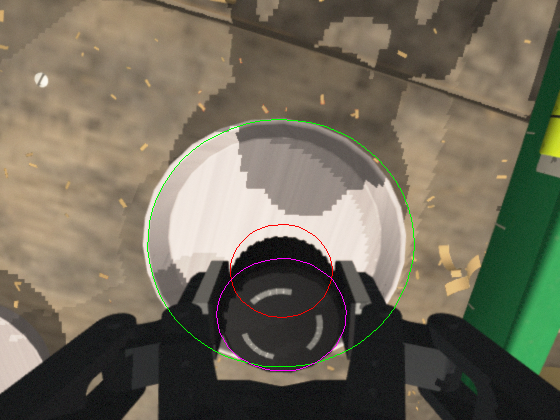

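The cap's top face fits the magenta ring (z 0.075) centred at (282,315), so the held cap's bottom is at about 45 mm. The reported z really is about 35 mm low, and roughly 36 mm remain to the floor. I go 25 mm further, then probe.

Call:
move_arm --targets '[{"dx": 0,"dy": 0,"dz": -0.2,"rx": 0,"ry": 0,"rz": 0},{"dx": 0,"dy": 0,"dz": -0.2,"rx": 0,"ry": 0,"rz": 0},{"dx": 0,"dy": 0,"dz": -0.2,"rx": 0,"ry": 0,"rz": 0},{"dx": 0,"dy": 0,"dz": -0.2,"rx": 0,"ry": 0,"rz": 0},{"dx": 0,"dy": 0,"dz": -0.1,"rx": 0,"ry": 0,"rz": 0},{"dx": 0,"dy": 0,"dz": -0.1,"rx": 0,"ry": 0,"rz": 0},{"dx": 0,"dy": 0,"dz": 0,"rx": 0,"ry": 0,"rz": 0},{"dx": 0,"dy": 0,"dz": 0,"rx": 0,"ry": 0,"rz": 0},{"dx": 0,"dy": 0,"dz": 0,"rx": 0,"ry": 0,"rz": 0},{"dx": 0,"dy": 0,"dz": 0,"rx": 0,"ry": 0,"rz": 0}]'

```text
t: 26.9
tcp_pos: [0.6063, -0.2424, -0.0155]
tool_rot: [0.703, 0.711, 0.0, 0.0]
force: [-0.4, -0.8, -0.5]
finger_gap: 0.524
gripper_force: 62.1
```

Still free, so I go 6 mm more in small rows.

Call:
move_arm --targets '[{"dx": 0,"dy": 0,"dz": -0.06,"rx": 0,"ry": 0,"rz": 0},{"dx": 0,"dy": 0,"dz": -0.06,"rx": 0,"ry": 0,"rz": 0},{"dx": 0,"dy": 0,"dz": -0.06,"rx": 0,"ry": 0,"rz": 0},{"dx": 0,"dy": 0,"dz": -0.06,"rx": 0,"ry": 0,"rz": 0},{"dx": 0,"dy": 0,"dz": 0,"rx": 0,"ry": 0,"rz": 0},{"dx": 0,"dy": 0,"dz": 0,"rx": 0,"ry": 0,"rz": 0},{"dx": 0,"dy": 0,"dz": 0,"rx": 0,"ry": 0,"rz": 0},{"dx": 0,"dy": 0,"dz": 0,"rx": 0,"ry": 0,"rz": 0},{"dx": 0,"dy": 0,"dz": 0,"rx": 0,"ry": 0,"rz": 0},{"dx": 0,"dy": 0,"dz": 0,"rx": 0,"ry": 0,"rz": 0}]'

```text
t: 28.15
tcp_pos: [0.6062, -0.2424, -0.0216]
tool_rot: [0.703, 0.711, -0.0, 0.0]
force: [0.3, 0.8, -0.3]
finger_gap: 0.522
gripper_force: 62.1
```

Call:
move_arm --targets '[{"dx": 0,"dy": 0,"dz": -0.04,"rx": 0,"ry": 0,"rz": 0},{"dx": 0,"dy": 0,"dz": -0.04,"rx": 0,"ry": 0,"rz": 0},{"dx": 0,"dy": 0,"dz": -0.04,"rx": 0,"ry": 0,"rz": 0},{"dx": 0,"dy": 0,"dz": -0.04,"rx": 0,"ry": 0,"rz": 0},{"dx": 0,"dy": 0,"dz": -0.04,"rx": 0,"ry": 0,"rz": 0},{"dx": 0,"dy": 0,"dz": 0,"rx": 0,"ry": 0,"rz": 0},{"dx": 0,"dy": 0,"dz": 0,"rx": 0,"ry": 0,"rz": 0},{"dx": 0,"dy": 0,"dz": 0,"rx": 0,"ry": 0,"rz": 0},{"dx": 0,"dy": 0,"dz": 0,"rx": 0,"ry": 0,"rz": 0},{"dx": 0,"dy": 0,"dz": 0,"rx": 0,"ry": 0,"rz": 0}]'

```text
t: 29.4
tcp_pos: [0.6062, -0.2424, -0.0266]
tool_rot: [0.703, 0.711, -0.0, 0.0]
force: [-0.4, -0.2, 0.6]
finger_gap: 0.524
gripper_force: 62.1
```

Call:
move_arm --targets '[{"dx": 0,"dy": 0,"dz": -0.04,"rx": 0,"ry": 0,"rz": 0},{"dx": 0,"dy": 0,"dz": -0.04,"rx": 0,"ry": 0,"rz": 0},{"dx": 0,"dy": 0,"dz": -0.04,"rx": 0,"ry": 0,"rz": 0},{"dx": 0,"dy": 0,"dz": 0,"rx": 0,"ry": 0,"rz": 0},{"dx": 0,"dy": 0,"dz": 0,"rx": 0,"ry": 0,"rz": 0},{"dx": 0,"dy": 0,"dz": 0,"rx": 0,"ry": 0,"rz": 0},{"dx": 0,"dy": 0,"dz": 0,"rx": 0,"ry": 0,"rz": 0},{"dx": 0,"dy": 0,"dz": 0,"rx": 0,"ry": 0,"rz": 0},{"dx": 0,"dy": 0,"dz": 0,"rx": 0,"ry": 0,"rz": 0},{"dx": 0,"dy": 0,"dz": 0,"rx": 0,"ry": 0,"rz": 0}]'

```text
t: 30.65
tcp_pos: [0.6062, -0.2424, -0.0292]
tool_rot: [0.703, 0.711, -0.0, 0.0]
force: [-2.4, 0.5, 5.8]
finger_gap: 0.526
gripper_force: 65.9
```

Contact: 5.8 N at reported z -0.029, as predicted. I open part-way so the fingers stay inside the rim, then rise.

Call:
move_arm --targets '[{"dx": 0,"dy": 0,"dz": 0,"rx": 0,"ry": 0,"rz": 0},{"dx": 0,"dy": 0,"dz": 0,"rx": 0,"ry": 0,"rz": 0},{"dx": 0,"dy": 0,"dz": 0,"rx": 0,"ry": 0,"rz": 0},{"dx": 0,"dy": 0,"dz": 0,"rx": 0,"ry": 0,"rz": 0},{"dx": 0,"dy": 0,"dz": 0,"rx": 0,"ry": 0,"rz": 0},{"dx": 0,"dy": 0,"dz": 0,"rx": 0,"ry": 0,"rz": 0},{"dx": 0,"dy": 0,"dz": 0.2,"rx": 0,"ry": 0,"rz": 0},{"dx": 0,"dy": 0,"dz": 0.2,"rx": 0,"ry": 0,"rz": 0},{"dx": 0,"dy": 0,"dz": 0.3,"rx": 0,"ry": 0,"rz": 0},{"dx": 0,"dy": 0,"dz": 0.4,"rx": 0,"ry": 0,"rz": 0}]' --claw 72

```text
t: 31.9
tcp_pos: [0.6062, -0.2424, -0.0015]
tool_rot: [0.703, 0.711, 0.0, 0.0]
force: [-0.6, -0.6, -0.6]
finger_gap: 0.72
gripper_force: 0.0
```

Call:
move_arm --targets '[{"dx": 0,"dy": 0,"dz": 0.5,"rx": 0,"ry": 0,"rz": 0},{"dx": 0,"dy": 0,"dz": 0.8,"rx": 0,"ry": 0,"rz": 0},{"dx": 0,"dy": 0,"dz": 0.8,"rx": 0,"ry": 0,"rz": 0},{"dx": 0,"dy": 0,"dz": 0.8,"rx": 0,"ry": 0,"rz": 0},{"dx": 0,"dy": 0,"dz": 0.8,"rx": 0,"ry": 0,"rz": 0},{"dx": 0,"dy": 0,"dz": 0.8,"rx": 0,"ry": 0,"rz": 0},{"dx": 0,"dy": 0,"dz": 0.4,"rx": 0,"ry": 0,"rz": 0},{"dx": 0,"dy": 0,"dz": 0,"rx": 0,"ry": 0,"rz": 0},{"dx": 0,"dy": 0,"dz": 0,"rx": 0,"ry": 0,"rz": 0},{"dx": 0,"dy": 0,"dz": 0,"rx": 0,"ry": 0,"rz": 0}]'

```text
t: 33.15
tcp_pos: [0.6056, -0.242, 0.1193]
tool_rot: [0.703, 0.711, -0.0, -0.001]
force: [0.1, 0.1, 0.6]
finger_gap: 0.721
gripper_force: 0.0
```

```bash
python3 - <<'E'
from h import *
s=sensors.sense();print(s["t"],s["tcp_pos"],s["force"])
m=cams.camera_model("wrist");w=cams.snapshot("wrist")[:,:,::-1];cv2.imwrite("pics/end.png",w)
g=cv2.cvtColor(w,cv2.COLOR_BGR2GRAY)
p=proj(m,[[.606,-.242,.039]])[0];print("expected cap px",p)
mask=cv2.morphologyEx((g<60).astype(np.uint8),cv2.MORPH_CLOSE,np.ones((7,7)))
n,l,st,c=cv2.connectedComponentsWithStats(mask)
for i in range(1,n):
    if st[i,4]>600: print(st[i],c[i].round(1),"at z.03",pix2z(m,c[i],.03).round(3))
E
```

```text
33.15 [ 0.60557595 -0.24204145  0.11933964] [0.1197645  0.1108379  0.63118308]
expected cap px [281.98437336 206.83743345]
[    0     0   560   420 49581] [292.4 345.6] at z.03 [ 0.617 -0.37   0.03 ]
[ 254  172   58   63 2859] [282.4 203.5] at z.03 [ 0.606 -0.242  0.03 ]
```

The dark blob at (282,203) measures 58x63 px, which puts the cap upright at (0.606, -0.242), the dish's centre. The gripper is well clear, so I hand in.

```bash
python3 -c "
from station import order
print(order.sign_off())"
```

```text
the job is handed in; nothing more can be done
None
```

I pressed the cap down about 7 mm, turned it 64° anticlockwise, lifted it off and set it in the middle of the larger dish. The round can was left alone, and I handed the job in at about 33 s; the sign-off gave no verdict.

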